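Count three sample tubes on the tipping board

ROBOT

A 6-joint arm with a two-finger parallel gripper is mounted at the origin on the work surface. World frame = base frame: x ahead of the robot, y to its left, z up, the work surface at z = 0. Lengths are in m, angles in degrees, forces in N, time in s.
With the tool pointing down it reaches from about 0.4 to 0.825 m from the base axis. Payload 7 kg.
Tool frame: the origin (TCP) lies midway between the tips of the shut fingers; the grasp point (between the pads) lies 19 mm behind it; z points along the fingers, y is the line along which they close (so a half turn about z gives the same grasp; the last joint's range is limited). The gripper opens to 88 mm and grips with 3 to 60 N. Pads are 19 mm wide; open, the fingers measure 130 mm over their backs; the gripper's body (78 mm by 193 mm) begins 47 mm behind the grasp point.
Start: joints at [89.96, 20.546, 0.682, 0, -70.136, -16.507], TCP at [0.192, 0.647, 0.227] pointing down, gripper open.
Joint ranges: [-176.03, 176.03], [-82.01, 121.73], [-58.28, 71.71], [-173.87, 95.51], [-174.79, -0.11], [-173.66, 173.66]. Speed limits (degrees/s): [136.94, 136.94, 172.46, 180, 180, 180].

INTERFACE

Orientations are given as a 3x3 rotation matrix whose columns are the frame's x, y, z axes.
In Python, from rig import robot gives the robot as it stands. Calls block until the motion is done:
- robot.goto(position, orientation): joint-space move of the TCP to a pose.
- robot.servo_line(position, ori=None, speed=0.15): straight line of the TCP; ori=None keeps the orientation; speed is the mean speed in m/s.
- robot.movej(angles): joint-space move.
- robot.move_gripper(opening): opening from 0.0 (shut) to 1.0 (fully open); the grip force is fixed at half the most; returns when the fingers have stopped.
- robot.dwell(seconds).
- robot.ik(position, orientation): joint angles nearest the present ones, or None.
- robot.grab_frame(name): name is "side" or "top" or "wrist"; returns (picture, depth): 480x640x3 uint8, red, green, blue; 480x640 float32, m along the optical axis (not along the pixel's ray), 0 where there is no reading.
- robot.camera_info(name): a dict with "vfov" (degrees; the focal length in pixels is half the picture's height over the tangent of half this angle, whatever the lens; pixels are square), "cx", "cy" (the principal point, pixels), "view" (4x4, takes a point from world to camera coordinates); the wrist camera has in their place "T_tool_cam" (4x4, takes a point from camera to tool coordinates, whose origin is the TCP and whose axes are the flange's). Camera axes: x right, y down, z forward; pixel columns grow to the right and rows downward; lengths in m; the calibration is good to about 2 mm. A picture is of the moment at which its call begins: read the wrist's pose just before it. camera_info takes no time and is no camera call.
A pose or a line that the arm cannot do raises robot.Unreachable and nothing moves.
- robot.job_done(): hands the job in; it is judged then, once.
Readings, each from a call of its own:
- robot.read_t(): time.
- robot.read_qpos(): joint angles.
- robot.read_qvel(): joint speeds.
- robot.read_effort(): joint torques, N m.
- robot.read_position(): TCP position.
- robot.read_tcp_rot(): TCP orientation.
- robot.read_force(): force on the tool from outside, world axes, zero at the start.
- robot.read_ft_torque(): the same for the moment, N m.
- robot.read_grip_width(): opening from 0.0 (shut) to 1.0 (fully open).
- robot.read_finger_force(): force on a finger pad.
Only numpy, scipy, OpenCV 4.12 (cv2) and the standard library are available. Lean on these libraries where they do the work, as an engineer would, in place of code of your own. Each camera call takes 0.05 s, during which the arm holds its last target. There are 200 camera calls.

TASK

Slide the steel pot by its handle out from under the counting board and into the ring marked on the bench, keeping it standing on the bench all the way. Then tip the board's pocket end right down so that the tubes roll out and fill all three pockets, and after that tip its channel end right down so that the two left over roll back into the channel; leave the board tipped that way. Work the board by its end tabs, never touch the tubes, and leave the other glassware and bottles where they stand.

Things in the scene. Friction and masses are not known exactly. Their poses are not given: they have to be found in the camera images.
- stand: steel stand of the counting board, fixed to the bench: foot 130 x 150 x 8 mm, two uprights 134 mm high at y = +-66 mm of its frame. Origin on the bench below the board's hinge; the hinge axis is parallel to its y axis, 120 mm above the bench. Its x axis points along the board to the pocket end
- board (a joint): tilt of the counting board, rad: 0 level, positive pocket end down, between stops at -0.62 (channel end down) and +0.62. The hinge (friction 0.4 N m) stays where it is left; 3 to 6 N on a tab moves it. Tubes roll from 0.1 rad and cross full pockets by 0.55 rad, within a second; tipped faster than 0.8 rad/s they may jam over a pocket until the board is rocked
- pocket_tab (a point): middle of the upper face of the flat tab (52 mm long, 70 mm wide, 6 mm thick) beyond the pocket end wall, level with the top of the walls, 155 mm from the hinge along the board and 32 mm above the hinge when level; axes of the board (x along it to the pocket end, z out of it)
- channel_tab (a point): the same on the channel end; axes of the board
- channel (a point): foot of the channel-end wall at mid-width, on the tray floor; axes of the board (x to the pockets, z up from the floor). Tray: 258 mm long, 98 mm wide outside, floor at hinge height, walls 32 mm above and 26 mm below the floor. From this wall: 118 mm flat floor (the channel), three pockets, 30 mm flat, end wall. A tube with its centre below x = 110 mm on the floor is in the channel
- pocket0 (a point): centre of the first pocket (nearest the channel), 11 mm below the floor, where the middle of a seated tube lies; axes of the board. The pockets are slots across the board, 28 mm wide, 22 mm deep, at 35 mm pitch
- pocket1 (a point): the same for the middle pocket
- pocket2 (a point): the same for the last pocket
- pot: small steel pot, 76 mm across, 75 mm high, 0.45 kg, with a straight black handle along its +x. It starts under the raised pocket end and stops that end from coming down. Origin at the centre of its underside, z up
- pot_handle (a point): point on the pot's handle, 130 mm from the pot's axis, 50 mm above its underside. The handle is a level bar 12 mm wide and 10 mm high and reaches 154 mm from the axis; axes of the pot (x outward along the handle)
- mark: black ring painted on the bench, 102 mm inner and 114 mm outer diameter, flat: the pot's parking place. Origin at its centre
- tube0: sealed sample tube with round ends and a white cap, 22 mm in diameter, 82 mm long, 35 g. Origin at its middle, y along the tube. All five are alike and start in the channel, lying across the board
- tube1: sealed sample tube with round ends and a white cap, 22 mm in diameter, 82 mm long, 35 g. Origin at its middle, y along the tube. All five are alike and start in the channel, lying across the board
- tube2: sealed sample tube with round ends and a white cap, 22 mm in diameter, 82 mm long, 35 g. Origin at its middle, y along the tube. All five are alike and start in the channel, lying across the board
- tube3: sealed sample tube with round ends and a white cap, 22 mm in diameter, 82 mm long, 35 g. Origin at its middle, y along the tube. All five are alike and start in the channel, lying across the board
- tube4: sealed sample tube with round ends and a white cap, 22 mm in diameter, 82 mm long, 35 g. Origin at its middle, y along the tube. All five are alike and start in the channel, lying across the board
- dish: low white porcelain bowl, 80 mm across the rim, 40 mm high; it stands at the place where the ring is not. Bystander, loose; origin at the centre of its underside
- jar: small amber jar, 44 mm across, 55 mm high. Bystander, loose; origin at the centre of its underside
- bottle_a: white bottle with orange cap, 70 mm across, 140 mm high. Bystander, loose; origin at the centre of its underside
- bottle_b: white bottle with orange cap, 70 mm across, 140 mm high. Bystander, loose; origin at the centre of its underside
- flask: conical glass flask, 84 mm across the foot, 124 mm high. Bystander, loose; origin at the centre of its underside
- beaker: glass beaker, 72 mm across, 90 mm high. Bystander, loose; origin at the centre of its underside
- mortar: white porcelain bowl, 90 mm across the rim, 55 mm high. Bystander, loose; origin at the centre of its underside
Not all that is in view belongs to the job. Leave any green, purple or yellow look-alike of the tube0 alone.

How it is judged (in metres and radians):
On the way, in this order (a step that is already met when the one before it is completed fails the run):
1. the pot stands in the ring mark (horizontal distance between pot and mark below 0.016 m and height (world z) of pot below 0.005 m and angle between pot's own z axis and vertical below 0.08 rad), for 0.2 s.
2. the pocket end is tipped right down (value of joint board above 0.5 rad), for 0.3 s.
At the end, for the whole second after the job is handed in: a tube in each of the three pockets (centre within 10 mm of the pocket's), the other two on the channel floor, the board left channel end down (tilt below -0.40 rad), the pot upright on the bench within 16 mm of the ring's centre, all at rest (all of step 1 and distance between any of tube0, tube1, tube2, tube3, tube4 and pocket0 below 0.01 m and distance between any of tube0, tube1, tube2, tube3, tube4 and pocket1 below 0.01 m and distance between any of tube0, tube1, tube2, tube3, tube4 and pocket2 below 0.01 m and (distance between tube0 and pocket0 below 0.01 m or distance between tube0 and pocket1 below 0.01 m or distance between tube0 and pocket2 below 0.01 m or (x of tube0 in the frame of channel between 0 and 0.11 m and z of tube0 in the frame of channel between 0 and 0.02 m)) and (distance between tube1 and pocket0 below 0.01 m or distance between tube1 and pocket1 below 0.01 m or distance between tube1 and pocket2 below 0.01 m or (x of tube1 in the frame of channel between 0 and 0.11 m and z of tube1 in the frame of channel between 0 and 0.02 m)) and (distance between tube2 and pocket0 below 0.01 m or distance between tube2 and pocket1 below 0.01 m or distance between tube2 and pocket2 below 0.01 m or (x of tube2 in the frame of channel between 0 and 0.11 m and z of tube2 in the frame of channel between 0 and 0.02 m)) and (distance between tube3 and pocket0 below 0.01 m or distance between tube3 and pocket1 below 0.01 m or distance between tube3 and pocket2 below 0.01 m or (x of tube3 in the frame of channel between 0 and 0.11 m and z of tube3 in the frame of channel between 0 and 0.02 m)) and (distance between tube4 and pocket0 below 0.01 m or distance between tube4 and pocket1 below 0.01 m or distance between tube4 and pocket2 below 0.01 m or (x of tube4 in the frame of channel between 0 and 0.11 m and z of tube4 in the frame of channel between 0 and 0.02 m)) and value of joint board below -0.4 rad and velocity of joint board between -0.05 and 0.05 rad/s and linear speed of pot below 0.02 m/s and linear speed of each of tube0, tube1, tube2, tube3, tube4 below 0.03 m/s); the robot touches nothing.
It fails at once if the pot is lifted off the bench by more than 8 mm or tipped by more than 0.2 rad (height (world z) of pot above 0.008 m or angle between pot's own z axis and vertical above 0.2 rad).
It fails at once if the robot touches a tube (contact force between any of the fingers, the arm and tube0 above 0.5 N or contact force between any of the fingers, the arm and tube1 above 0.5 N or contact force between any of the fingers, the arm and tube2 above 0.5 N or contact force between any of the fingers, the arm and tube3 above 0.5 N or contact force between any of the fingers, the arm and tube4 above 0.5 N).
It fails at once if a bystander is moved by more than 20 mm (distance of any of dish, jar, bottle_a, bottle_b, flask, beaker, mortar from where it was at the start of the episode above 0.02 m).
It also fails if it takes over 70 s, if anything falls off the work surface, if the arm or the gripper's body presses on something with over 40 N, if the wrist force passes 120 N, or if a joint passes its speed limit or range.

## Working session

There is one attempt and no reset: what is moved stays moved. The work goes in short steps, each a Python script; the robot and the scene stay as the last script left them, time stands still between calls to the robot, and variables do not carry over. Pictures are saved under pics/ and viewed, at most 10 in all, crops included, and the job is handed in when it is done.

```bash
ls; mkdir -p pics; cat > h.py <<'E'
import numpy as np, cv2
from rig import robot
def info(n):
    c=robot.camera_info(n); f=240/np.tan(np.radians(c['vfov'])/2)
    if n=='wrist':
        T=np.eye(4);T[:3,:3]=robot.read_tcp_rot();T[:3,3]=robot.read_position()
        M=T@np.array(c['T_tool_cam'])
    else: M=np.linalg.inv(np.array(c['view']))
    return f,c['cx'],c['cy'],M
def pix(I,u,v,z):
    f,cx,cy,M=I; d=M[:3,:3]@np.array([(u-cx)/f,(v-cy)/f,1]); o=M[:3,3]
    return o+d*(z-o[2])/d[2]
def cloud(I,D):
    f,cx,cy,M=I; v,u=np.mgrid[:480,:640]
    P=np.stack([(u-cx)/f*D,(v-cy)/f*D,D],-1)
    return P@M[:3,:3].T+M[:3,3]
E
python3 - <<'E'
from h import *
for n in('top','side'):
    I=info(n);a,d=robot.grab_frame(n); cv2.imwrite(f'pics/{n}.png',a[:,:,::-1]); np.savez(f'{n}.npz',a=a,d=d,f=I[0],cx=I[1],cy=I[2],M=I[3]); print(n,I, (d>0).mean())
print(robot.camera_info('wrist'))
E
```

```text
pics
top (np.float64(469.153972225087), 315.8164990552244, 234.25596625600812, array([[-0.05696324, -0.97285797,  0.22428231,  0.32343214],
       [-0.99837533,  0.05519821, -0.01413698, -0.0519895 ],
       [ 0.00137329, -0.22472321, -0.97442167,  1.26919352],
       [ 0.        ,  0.        ,  0.        ,  1.        ]])) 0.9960123697916666
side (np.float64(511.4429608204764), 316.649521098219, 234.31861635562876, array([[ 0.99424204, -0.06863053,  0.08229585,  0.46766095],
       [-0.10663885, -0.55821443,  0.82281517, -1.08790613],
       [-0.01053151, -0.82685337, -0.56231894,  0.82172542],
       [ 0.        ,  0.        ,  0.        ,  1.        ]])) 0.9959537760416667
{'vfov': 59.24615886471978, 'cx': 317.1474544150476, 'cy': 241.73572314995673, 'T_tool_cam': array([[-1.87725220e-04, -9.60009169e-01, -2.79968500e-01,
         7.57271353e-02],
       [ 9.99999703e-01,  2.88882060e-05, -7.69579817e-04,
         3.33098937e-04],
       [ 7.46891468e-04, -2.79968561e-01,  9.60008879e-01,
        -1.58133957e-01],
       [ 0.00000000e+00,  0.00000000e+00,  0.00000000e+00,
         1.00000000e+00]])}
```

View pics/top.png

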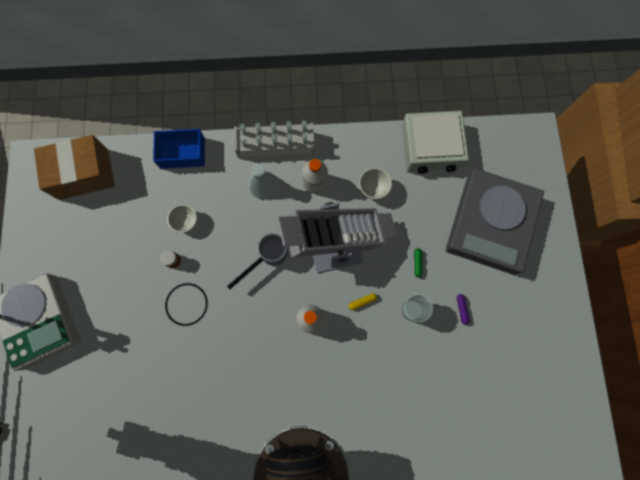

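View pics/side.png

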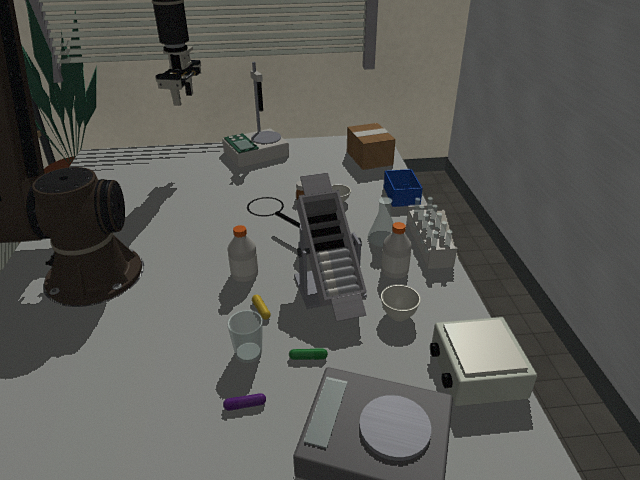

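The top view shows the ring at (186,304) and the dish at (182,219). The pot is at (272,247), with its handle tip near (230,286). The board's pocket end is at left (278,232), raised, and its channel end is at right (395,222). The green, yellow and purple tubes on the bench are look-alikes to leave alone. The side view agrees.

```bash
python3 - <<'E'
from h import *
L={n:np.load(n+'.npz') for n in('top','side')}
t=L['top'];I=(t['f'],t['cx'],t['cy'],t['M']);P=cloud(I,t['d']);hsv=cv2.cvtColor(t['a'],cv2.COLOR_RGB2HSV);V=hsv[...,2]
# ring
m=((V<60)&(np.abs(P[...,2])<.02)).astype(np.uint8); m[:, :150]=0;m[:,225:]=0;m[:275]=0;m[335:]=0
v,u=np.nonzero(m);Q=np.array([pix(I,a,b,0)[:2] for a,b in zip(u,v)])
c,r=cv2.minEnclosingCircle(Q.astype(np.float32));print('ring',len(Q),c,r,(Q.max(0)+Q.min(0))/2)
# handle
W=P[240:300,215:262].reshape(-1,3);vv=V[240:300,215:262].ravel();k=(W[:,2]>.035)&(W[:,2]<.07);W=W[k]
Q=W[:,:2];mu=Q.mean(0);w,e=np.linalg.eigh(np.cov(Q.T));d=e[:,1];s=(Q-mu)@d;print('handle',len(Q),mu,d,mu+d*s.min(),mu+d*s.max(),np.sqrt(w),np.median(W[:,2]))
# pot rim region
reg=P[225:270,250:295];k=(reg[...,2]>.06)&(reg[...,2]<.085);print('pot rim',k.sum(),reg[k].min(0),reg[k].max(0))
for (u,v) in [(283,230),(290,217),(293,250),(300,230),(395,222),(387,225),(405,225),(272,247),(260,247),(284,252),(315,165),(309,318),(182,219),(171,259),(260,180),(376,184)]:print((u,v),P[v,u].round(3))
E
```

```text
ring 146 (0.4439164996147156, 0.28828856348991394) 0.05573366954922676 [0.44398906 0.28832846]
handle 237 [0.5165347  0.11815047] [-0.72577354  0.68793369] [0.57812721 0.05976922] [0.4699992  0.16225973] [0.00737284 0.03945931] 0.0542886705609118
pot rim 172 [0.53265898 0.00971339 0.0600527 ] [0.60648237 0.08547995 0.07943794]
(283, 230) [0.574 0.006 0.242]
(290, 217) [ 0.608 -0.01   0.226]
(293, 250) [ 0.538 -0.012  0.184]
(300, 230) [ 0.577 -0.031  0.219]
(395, 222) [ 0.64  -0.294 -0.006]
(387, 225) [ 0.616 -0.26   0.062]
(405, 225) [ 0.627 -0.32   0.002]
(272, 247) [0.586 0.052 0.004]
(260, 247) [0.579 0.08  0.046]
(284, 252) [0.556 0.016 0.073]
(315, 165) [ 0.765 -0.077  0.14 ]
(309, 318) [ 0.323 -0.052  1.269]
(182, 219) [0.678 0.298 0.008]
(171, 259) [0.558 0.313 0.055]
(260, 180) [0.752 0.071 0.086]
(376, 184) [ 0.75  -0.249  0.007]
```

```bash
python3 -c "
import cv2
a=cv2.imread('pics/top.png')[180:320,150:420];cv2.imwrite('pics/c1.png',cv2.resize(a,(800,415),interpolation=2))"
```

```text
(no output)
```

View pics/c1.png

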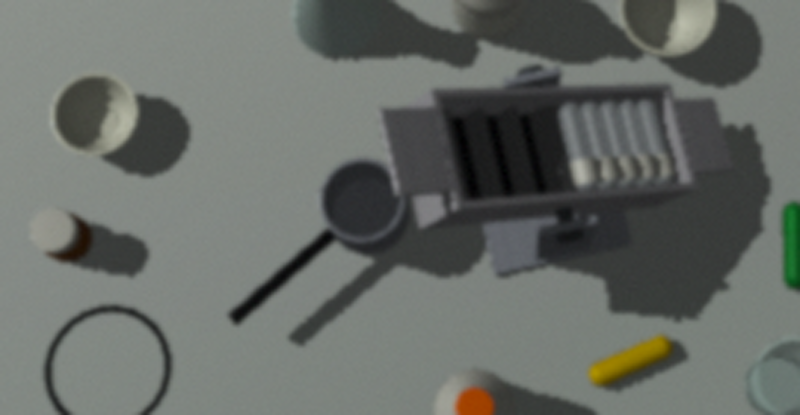

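The crop confirms the pot and its handle, with the tip at about (230,286) in the full image. The raised pocket tab sits just over the pot's right rim. All five clear tubes are in the channel. Next I refine the tabs and look at the handle from close by.

```bash
cat >> h.py <<'E'
def Rdown(phi):  # tool x axis at heading phi (deg) in the plane, z down
    c,s=np.cos(np.radians(phi)),np.sin(np.radians(phi))
    return np.array([[c,s,0],[s,-c,0],[0,0,-1.]])
E
python3 - <<'E'
from h import *
t=np.load('top.npz');I=(t['f'],t['cx'],t['cy'],t['M']);P=cloud(I,t['d'])
W=P[190:275,270:410].reshape(-1,3)
ax=np.array([-.155,.988]);ax/=np.linalg.norm(ax);nn=np.array([ax[1],-ax[0]])
h=np.array([.592,-.11])
for it in range(3):
    s=(W[:,:2]-h)@ax;n=(W[:,:2]-h)@nn
    walls=(W[:,2]>.03)&(abs(s)<.19)&(abs(n)<.055)&(W[:,2]>.09-.7*.19*0+.0)
    # tabs
    c=(abs(n)<.045)
    pk=W[c&(s>.088)&(s<.16)&(W[:,2]>.19)];ch=W[c&(s<-.115)&(s>-.18)&(W[:,2]>.03)]
    ctr=[]
    for q in(pk,ch):
        x=(q.max(0)+q.min(0))/2;ctr.append(np.median(q,0));A=np.c_[q[:,:2]-q[:,:2].mean(0),np.ones(len(q))];co=np.linalg.lstsq(A,q[:,2],rcond=None)[0];print(len(q),q.mean(0).round(3),x.round(3),'slope',np.arctan(np.hypot(*co[:2])).round(3),co[:2].round(2))
    d=ctr[0]-ctr[1];ax=d[:2]/np.linalg.norm(d[:2]);nn=np.array([ax[1],-ax[0]]);th=-np.arctan2(d[2],np.hypot(*d[:2]));mid=(ctr[0]+ctr[1])/2
    h=mid[:2]-.032*np.sin(th)*ax;print('ax',ax,'tilt',th,'hinge',h,'zcheck',mid[2],.12+.032*np.cos(th))
# wrist look over the handle
robot.goto([.45,.15,.25],Rdown(-45))
I=info('wrist');a,d=robot.grab_frame('wrist');cv2.imwrite('pics/w1.png',a[:,:,::-1]);np.savez('w1.npz',a=a,d=d,f=I[0],cx=I[1],cy=I[2],M=I[3])
E
```

```text
545 [ 0.571 -0.006  0.233] [ 0.577 -0.005  0.22 ] slope 0.697 [-0.06  0.83]
553 [ 0.614 -0.249  0.064] [ 0.611 -0.251  0.062] slope 0.454 [-0.09  0.48]
ax [-0.1762622   0.98434325] tilt -0.6054469680614099 hinge [ 0.58911704 -0.10873481] zcheck 0.15057574523625783 0.14631192950394556
523 [ 0.569 -0.005  0.234] [ 0.569 -0.005  0.22 ] slope 0.702 [0.02 0.85]
571 [ 0.614 -0.248  0.064] [ 0.611 -0.25   0.062] slope 0.442 [-0.09  0.46]
ax [-0.1865013   0.98245471] tilt -0.6066226706131519 hinge [ 0.58831342 -0.10784711] zcheck 0.15089020573330558 0.14629049925382265
511 [ 0.569 -0.005  0.234] [ 0.569 -0.005  0.22 ] slope 0.721 [0.03 0.88]
579 [ 0.615 -0.247  0.064] [ 0.611 -0.249  0.062] slope 0.436 [-0.09  0.46]
ax [-0.19005667  0.98177312] tilt -0.6064657618133645 hinge [ 0.58779504 -0.10745086] zcheck 0.15118155652837106 0.14629336142858576
```

View pics/w1.png

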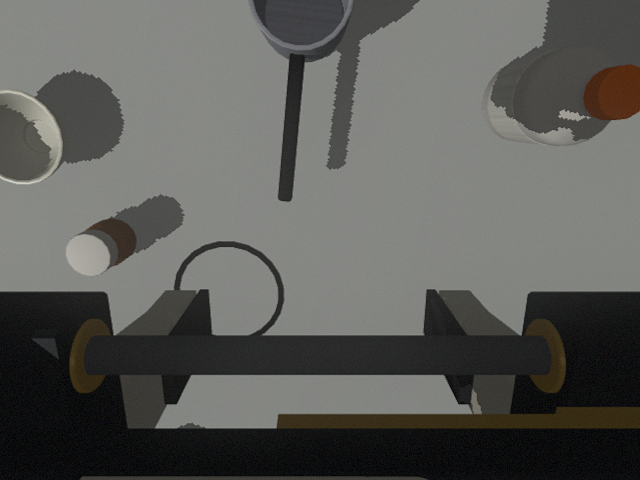

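The wrist view shows the handle running from the rim at (297,55) to its tip at (286,200). The ring is near (230,290), and the jar (92,255) and dish (20,137) stand clear.

```bash
python3 - <<'E'
from h import *
t=np.load('w1.npz');I=(t['f'],t['cx'],t['cy'],t['M']);P=cloud(I,t['d']);V=t['a'].max(2)
m=(V<70);m[:70]=0;m[205:]=0;m[:,:270]=0;m[:,310:]=0;m&=P[...,2]>.04
v,u=np.nonzero(m);Q=np.array([pix(I,a,b,.055)[:2] for a,b in zip(u,v)],np.float32)
vx,vy,x0,y0=cv2.fitLine(Q,cv2.DIST_HUBER,0,.01,.01).ravel();d=np.array([vx,vy]);d*=np.sign(-d[0]);s=(Q-[x0,y0])@d;tip=np.array([x0,y0])+d*s.max()
print('dir',d,'tip',tip,'axis from tip',tip-.154*d,'z',np.median(P[m][:,2]))
k=(P[...,2]>.068)&(P[...,2]<.082);k[:, :230]=0;k[:,370:]=0;k[70:]=0
q=P[k];print('rim',k.sum());A=np.c_[2*q[:,:2],np.ones(len(q))];c=np.linalg.lstsq(A,(q[:,:2]**2).sum(1),rcond=None)[0];print(c[:2],np.sqrt(c[2]+c[:2]@c[:2]))
v,u=np.nonzero((V<75)&(np.abs(P[...,2])<.012)&(np.mgrid[:480,:640][0]>235)&(np.mgrid[:480,:640][0]<335)&(np.mgrid[:480,:640][1]>170)&(np.mgrid[:480,:640][1]<290))
q=np.array([pix(I,a,b,0)[:2] for a,b in zip(u,v)]);A=np.c_[2*q,np.ones(len(q))];c=np.linalg.lstsq(A,(q**2).sum(1),rcond=None)[0];print('ring',len(q),c[:2],np.sqrt(c[2]+c[:2]@c[:2]))
E
```

```text
dir [-0.6265607   0.77937263] tip [0.47640085 0.16390017] axis from tip [0.5728912  0.04387678] z 0.05464921205836343
rim 964
[0.5714339  0.04554607] 0.03514813802480885
ring 1107 [0.44498416 0.28620903] 0.05418029941704467
```

```bash
python3 - <<'E'
from h import *
d=np.array([-.6266,.7794]);pot=np.array([.572,.045]);ring=np.array([.4446,.287])
R=Rdown(np.degrees(np.arctan2(-d[1],-d[0])))
g=pot+.130*d;q=ring+.130*d
print(robot.read_t())
robot.goto([*g,.12],R);robot.move_gripper(.5)
robot.servo_line([*g,.031],speed=.08);print(robot.read_force())
robot.move_gripper(0);print('w',robot.read_grip_width(),robot.read_finger_force(),robot.read_force())
robot.servo_line([*q,.031],speed=.06);robot.dwell(.2);print(robot.read_position(),robot.read_force())
robot.move_gripper(.4);robot.servo_line([*q,.13],speed=.1)
p=q+.02*d
robot.goto([*p,.25],R)
I=info('wrist');a,dd=robot.grab_frame('wrist');cv2.imwrite('pics/w2.png',a[:,:,::-1]);P=cloud(I,dd)
v,u=np.mgrid[:480,:640]
k=(P[...,2]>.068)&(P[...,2]<.082)&(np.hypot(P[...,0]-ring[0],P[...,1]-ring[1])<.07)
q=P[k];A=np.c_[2*q[:,:2],np.ones(len(q))];c=np.linalg.lstsq(A,(q[:,:2]**2).sum(1),rcond=None)[0];print('rim',len(q),c[:2],np.sqrt(c[2]+c[:2]@c[:2]),c[:2]-ring,robot.read_t())
E
```

```text
2.1667
[-0.32426096  0.64531526  0.4329977 ]
w 0.1346021005906384 30.000072419643402 [ 0.22808358 -0.3026758   1.05234451]
[0.36313002 0.38830072 0.03097981] [ 0.96293633 -3.13455596 -0.19034134]
rim 1138 [0.44391146 0.28680388] 0.03535307955824685 [-0.00068854 -0.00019612] 12.85
```

View pics/w2.png

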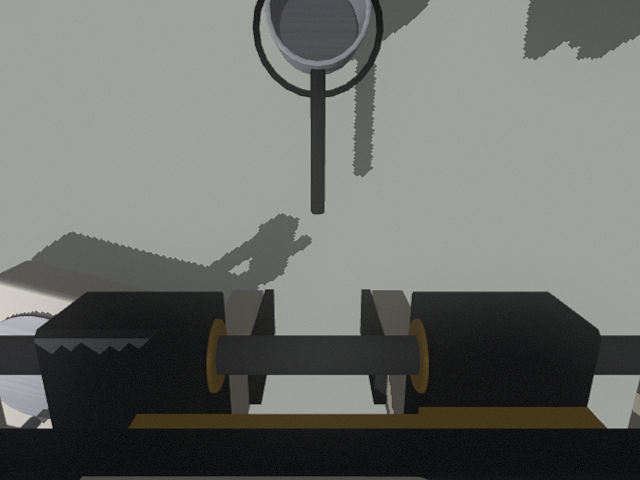

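The pot now stands centred in the ring, about 1 mm off, and is released. Next I tip the pocket end down.

```bash
cat >> h.py <<'E'
AX=np.array([-.18,.984]);AX/=np.linalg.norm(AX);H=np.array([.588,-.108])
def tab(th,sg,dz=0.):
    x,z=sg*.155,.032
    s=x*np.cos(th)+z*np.sin(th); return np.array([*(H+s*AX),.12-x*np.sin(th)+z*np.cos(th)+dz])
def press(ths,sg,R,speed=.045):
    for th in ths:
        robot.servo_line(tab(th,sg),R,speed=speed)
        print(round(th,2),robot.read_force().round(1) if hasattr(robot.read_force(),'round') else robot.read_force(),end=' ')
def look(name):
    I=info('side');a,d=robot.grab_frame('side');cv2.imwrite(f'pics/{name}.png',cv2.resize(a[150:350,220:450,::-1],(690,600),interpolation=2))
E
python3 - <<'E'
from h import *
p=tab(-.62,1,.06);hd=np.degrees(np.arctan2(AX[1],AX[0]))
c=[(np.abs(np.array(q)-robot.read_qpos()).max(),x) for x in(hd,hd+180) if (q:=robot.ik(p,Rdown(x))) is not None];print(c)
R=Rdown(min(c)[1])
robot.move_gripper(0);robot.servo_line([*robot.read_position()[:2],.36],speed=.15);robot.goto(tab(-.62,1,.10),R)
robot.servo_line(tab(-.62,1,.012),R,speed=.1)
press(np.arange(-.55,.56,.1375),1,R)
press([.58],1,R,.02);robot.dwell(1.2);print(robot.read_t(),robot.read_force());look('s2')
E
```

```text
[(np.float64(202.13160230249858), np.float64(100.3663226034505)), (np.float64(50.56941636608574), np.float64(280.3663226034505))]
-0.55 [ 0.6 -0.1  0.1] -0.41 [-1.1  0.5 -0.7] -0.28 [-1.   0.8  0.7] -0.14 [0.5 0.3 1.7] 0.0 [ 0.9 -0.   0.4] 0.14 [ 0.3 -0.4  0.7] 0.28 [-0.  -0.4  0.2] 0.41 [ 0.6 -0.   0.2] 0.55 [ 0.2 -0.6  0.1] 0.58 [-0.8  0.4  0.5] 24.5 [0.70002112 0.20066316 0.45193371]
```

View pics/s2.png

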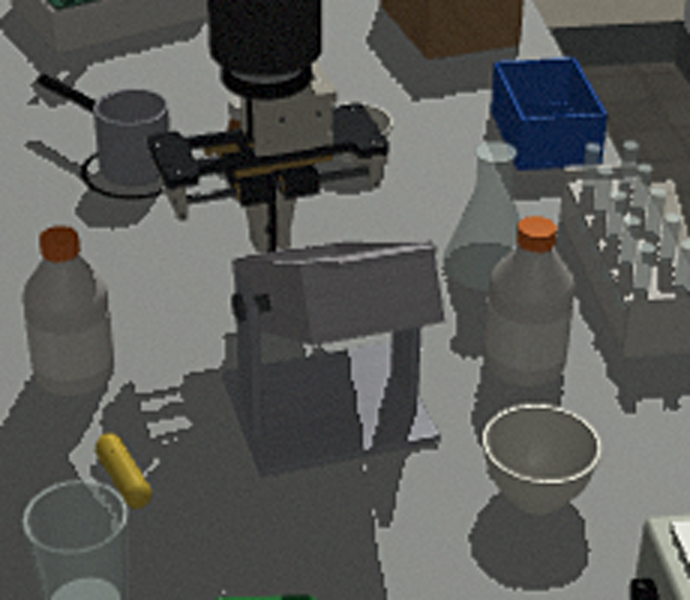

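The side view shows the board swung over with the pocket end down behind the tray and its underside towards the camera. The gripper hides the pocket tab. I check the tilt with the top depth image.

```bash
cat >> h.py <<'E'
def tilt():
    I=info('top');a,d=robot.grab_frame('top');P=cloud(I,d).reshape(-1,3)
    s=(P[:,:2]-H)@AX;n=(P[:,:2]-H)@np.array([AX[1],-AX[0]])
    for nm,lo,hi in(('chan',-.17,-.09),('pock',.09,.17)):
        for w in np.arange(lo,hi,.01):
            q=P[(abs(n)<.025)&(s>w)&(s<w+.01),2]; print(nm,round(w+.005,3),np.median(q).round(3) if len(q) else None,end='; ')
    return a
E
python3 - <<'E'
from h import *
a=tilt();cv2.imwrite('pics/t2.png',cv2.resize(a[170:300,240:430,::-1],(760,520),interpolation=2))
print([tab(t,-1).round(3) for t in(.5,.62)])
E
```

```text
chan -0.165 -0.001; chan -0.155 -0.001; chan -0.145 0.242; chan -0.135 0.238; chan -0.125 0.232; chan -0.115 0.225; chan -0.105 0.218; chan -0.095 0.176; chan -0.085 0.168; pock 0.095 0.079; pock 0.105 0.448; pock 0.115 0.502; pock 0.125 0.504; pock 0.135 0.504; pock 0.145 0.504; pock 0.155 0.504; pock 0.165 0.504; pock 0.175 0.504; [array([ 0.61 , -0.227,  0.222]), array([ 0.607, -0.214,  0.236])]
```

View pics/t2.png

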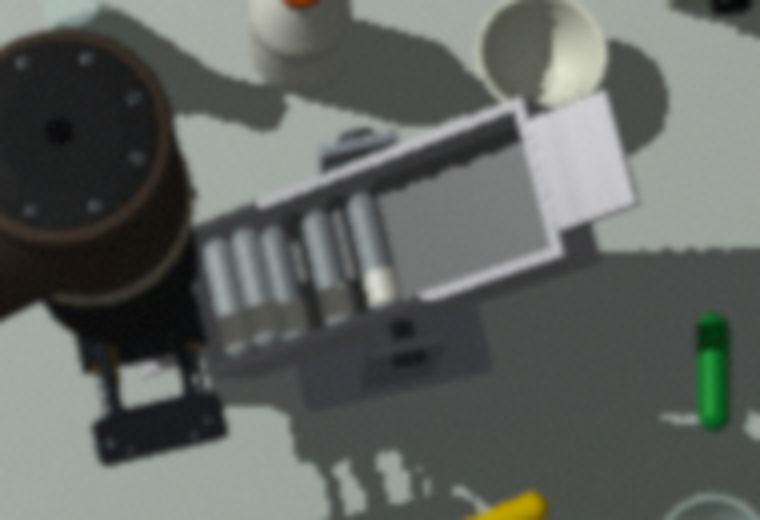

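The top view shows a tilt of about 0.6. Tubes sit in all three pockets (crop x≈280, 325 and 372), with the two spare ones against the end wall (217, 247). Now I tip the channel end down.

```bash
python3 - <<'E'
from h import *
R=robot.read_tcp_rot()
p=tab(.58,1);robot.servo_line([*(p[:2]+.01*AX),.2],R,speed=.12)
robot.servo_line([*(tab(.6,1)[:2]),.36],R,speed=.15)
robot.servo_line(tab(.62,-1,.12),R,speed=.15);robot.servo_line(tab(.62,-1,.012),R,speed=.1)
press(np.arange(.55,-.56,-.1375),-1,R);press([-.59],-1,R,.02);robot.dwell(1.2);print(robot.read_force())
p=tab(-.59,-1);robot.servo_line([*(p[:2]-.01*AX),.2],R,speed=.12);robot.servo_line([.55,-.35,.35],R,speed=.15)
robot.dwell(.3)
a=tilt();cv2.imwrite('pics/t3.png',cv2.resize(a[170:300,240:430,::-1],(760,520),interpolation=2));print(robot.read_t())
print([tab(t,1).round(3) for t in(-.5,-.62)])
E
```

```text
0.55 [ 0.3 -0.4  0.5] 0.41 [ 0.  -0.   0.7] 0.28 [-0.4  0.5 -0.3] 0.14 [ 0.1 -0.3 -0.1] 0.0 [-0.5 -0.4 -1. ] -0.14 [-0.2 -0.2 -0. ] -0.28 [-0.9  0.2  0.2] -0.41 [ 0.7 -0.3  1. ] -0.55 [-2.2 -0.5 10.8] -0.59 [-9.6 -5.9 35.8] [-9.24137992 -4.5331419  36.03304148]
chan -0.165 0.763; chan -0.155 0.765; chan -0.145 0.767; chan -0.135 0.769; chan -0.125 0.771; chan -0.115 0.775; chan -0.105 0.774; chan -0.095 0.775; chan -0.085 0.775; pock 0.095 0.234; pock 0.105 0.24; pock 0.115 0.245; pock 0.125 0.0; pock 0.135 0.0; pock 0.145 -0.0; pock 0.155 -0.0; pock 0.165 0.0; pock 0.175 0.0; 40.6167
[array([0.566, 0.011, 0.222]), array([ 0.569, -0.002,  0.236])]
```

View pics/t3.png

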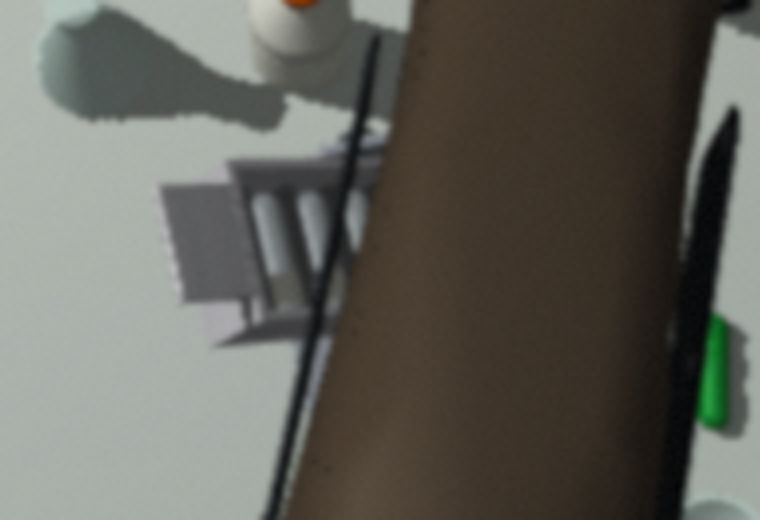

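The pockets are full (crop x≈275, 318 and 358) and the channel end is at its stop, but the arm hides the channel. I move it aside and take one more look.

```bash
python3 - <<'E'
from h import *
q=np.array(robot.read_qpos());p=robot.read_position();robot.servo_line([p[0],p[1],.42],speed=.15)
q=np.array(robot.read_qpos());q[0]-=45;robot.movej(q.tolist())
robot.dwell(.3);a,_=robot.grab_frame('top');cv2.imwrite('pics/t4.png',cv2.resize(a[170:335,150:430,::-1],(784,462),interpolation=2));print(robot.read_t(),robot.read_position())
E
```

```text
43.3917 [ 0.14220663 -0.63597184  0.41912294]
```

View pics/t4.png

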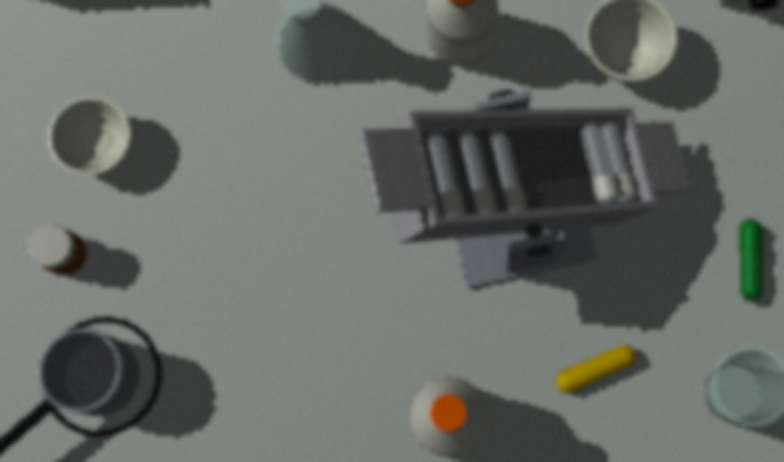

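Three tubes are in the pockets (crop x≈445–505), two are against the channel wall (600, 622), the pot is in the ring, and the bystanders are where they were.

```bash
python3 -c "
from rig import robot
print(robot.job_done())"
```

```text
the job is handed in; nothing more can be done
None
```

The job is handed in, verdict not shown: in the last images the pot stands in the ring, three tubes fill the pockets, two lie in the channel, and the board is left channel end down.

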